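Shut the kit drawer, then hold the bearing tray under the magnifier

TASK

The bearing tray has been taken out of the kit cabinet and the upper drawer left open: push the drawer fully home until its catch snaps in. Then pick up the tray by its upright handle and carry it to the bench magnifier without tipping the loose steel ball out of its pocket, bumping the magnifier or shifting the other things on the bench. Finish while holding the tray level and still in the air with the ball at the focus of the lens, ball end towards the lens, for inspection: do not put it down or let go.

Things in the scene. Friction and masses are not known exactly. Their poses are not given: they have to be found in the camera images.
- cabinet: wooden kit cabinet fixed to the bench, 220 deep, 220 wide, 165 high, two drawers one above the other with light wooden fronts; origin at the centre of its underside, its own -x axis is the way its front faces and the way its drawers open, z up. It stands on the left or on the right of the bench, turned up to 10 degrees
- drawer (a joint): how far the cabinet's upper drawer is open, in metres: 0 is fully home, it slides straight out along the cabinet's -x to 0.15 and weighs 0.8 kg. It slides with about 2 N of friction; from about 0.0095 to 0.0035 a spring roller catch resists, 8 to 11 N in all, and below about 0.003 the catch pulls the drawer home against a stop and holds it there
- drawer_handle (a point): centre of the upper drawer's handle: a level flat steel bar 90 long (along the cabinet's y), 12 high, 6 thick, 27 clear of the drawer's front, on two thin posts. 130 above the bench, 35 below the cabinet's top; with the drawer home it is 154 in front of the cabinet's origin. Axes as the cabinet's. The lower drawer, always shut, has the same handle 50 above the bench
- tray: loose wooden bearing tray, 192 x 112, 12 thick with a dark edge strip 18 high, about 0.30 kg without the ball; origin at the centre of its underside, x along its length towards the ball end, z up. A dark upright handle board stands in its middle; a sealed bearing 47 across, 14 high is fixed 58 behind the middle, so that with the ball the tray balances at its handle
- tray_handle (a point): grip point of the tray's handle board, on the tray's centre 48 above its underside. The board is 56 long along the tray's x, 15 thick along the tray's y, and reaches from 12 to 68 above the tray's underside; grip it across its thickness. Axes are those of the tray
- tray_pocket (a point): where the ball's centre is when it lies in the middle of the round pocket: 55 in front of the handle along the tray's x, on its centre line, 21.5 above the tray's underside. The pocket is 33 across and 3 deep, milled into the 12 thick board; the ball plays about 8 mm each way in it and would climb the rim at about 40 degrees of tilt. Axes are those of the tray
- ball_center (a point): centre of the loose steel ball, 25 across, 64 g, lying in the tray's pocket
- magnifier: bench magnifier fixed to the bench: round grey base 144 across and 26 high, a bent dark neck, and a white ring head 126 across and 24 thick with a clear lens 104 across. Origin at the centre of the base's underside, z up, its own -x axis is the way the lens looks. It stands on the other side of the bench from the cabinet, turned up to 23 degrees
- magnifier_lens (a point): centre of the lens: 100 in front of the base's centre (along the magnifier's -x) and 225 above the bench. The lens faces down at 35 degrees from level towards the robot's side. Axes are those of the magnifier body, not tilted
- magnifier_focus (a point): the lens's focus, the point in free air 130 from the lens's centre along its line of sight: 206.5 in front of the base's centre (along the magnifier's -x) and 150 above the bench. Axes are those of the magnifier body, not tilted
- jar: bystander: amber glass screw jar with a steel lid, 64 across, 85 high, between cabinet and magnifier; origin under its centre
- wrench: bystander: steel spanner 180 long, 8 high, lying flat left of the middle, may be under the open drawer; origin under its centre
- tape_roll: bystander: roll of brown paper tape lying flat, 96 across, 25 high, right of the middle, may be under the open drawer; origin under its centre
- tape_measure: bystander: black tape measure standing on its edge, 68 x 36 x 60 high, near right; origin under its centre
- offcut: bystander: plywood offcut lying flat, 130 x 70 x 18, near left; origin under its centre
- screwdriver: bystander: wooden-handled screwdriver 200 long, lying at the right; origin under its middle
- drill: bystander: blue cordless drill standing on its battery, 205 high, far left; origin under its centre
- glue: bystander: white glue bottle, 60 across, 170 high, far right; origin under its centre

How it is judged:
On the way, in this order (a step that is already met when the one before it is completed fails the run):
1. the upper drawer is pushed fully home past its catch while the tray still stands on the bench (value of joint drawer below 0.003 m and height (world z) of tray below 0.01 m), for 0.3 s.
2. then the tray is lifted off the bench by the gripper (height (world z) of tray above 0.04 m and contact force between the fingers and tray above 2 N), for 0.2 s.
At the end, for the whole second after the job is handed in: upper drawer home (within 3 mm); tray held by the fingers alone in the air, level within 6 degrees and still (under 20 mm/s), the ball in its pocket and within 25 mm of the lens's focus, the handle at least 20 mm farther from the lens than the focus, measured level (value of joint drawer below 0.003 m and distance between ball_center and magnifier_focus below 0.025 m and distance between ball_center and tray_pocket below 0.016 m and x of tray_handle in the frame of magnifier_focus below -0.02 m and angle between tray's own z axis and vertical below 0.1 rad and linear speed of tray below 0.02 m/s and linear speed of ball below 0.05 m/s and height (world z) of tray above 0.08 m and contact force between the fingers and tray above 2 N and contact force between tray and magnifier below 0.1 N and contact force between tray and cabinet below 0.1 N); the arm keeps its last pose, push and grip.
It fails at once if the ball comes out of its pocket (distance between ball_center and tray_pocket above 0.018 m).
It fails at once if the magnifier is bumped by the robot or the tray (contact force between any of the arm, the fingers, tray and magnifier above 2 N).
It fails at once if another thing on the bench is moved by more than 30 mm (distance of any of jar, wrench, tape_roll, tape_measure, offcut, screwdriver, drill, glue from where it was at the start of the episode above 0.03 m).
It also fails if it takes over 72 s, if anything falls off the work surface, if the arm or the gripper's body presses on something with over 40 N, if the wrist force passes 120 N, or if a joint passes its speed limit or range.

ROBOT

A 7-joint arm with a two-finger parallel gripper is mounted at the origin on the work surface. World frame = base frame: x ahead of the robot, y to its left, z up, the work surface at z = 0. Lengths are in m, angles in rad, forces in N, time in s.
With the tool pointing down it reaches from about 0.425 to 0.925 m from the base axis. Payload 6.8 kg.
Tool frame: the origin (TCP) lies midway between the tips of the shut fingers; the grasp point (between the pads) lies 19 mm behind it; z points along the fingers, y is the line along which they close (so a half turn about z gives the same grasp; the last joint's range is limited). The gripper opens to 85 mm and grips with 20 to 120 N. Pads are 22 mm wide; open, the fingers measure 114 mm over their backs; the gripper's body (76 mm by 85 mm) begins 54 mm behind the grasp point. The pads swing forward as they close: fully open they stand 13 mm farther back than shut.
Start: joints at [1.107, 0.477, 0.022, 1.555, -0.011, 1.109, -0.083], TCP at [0.235, -0.633, 0.231] pointing down, gripper open.
Joint ranges: [-2.96, 2.96], [-0.34, 2.1], [-1.41, 1.46], [0.24, 2.44], [-1.37, 4.51], [0.17, 1.92], [-2.96, 2.96]. Speed limits (rad/s): [2.39, 2.39, 3.14, 3.14, 3.14, 3.14, 3.14].

INTERFACE

Orientations are given as a unit quaternion [w, x, y, z].
In Python, from cell import env, kinematics, monitor, cams, spot_in, mark_of gives the robot as it stands. Calls block until the motion is done:
- env.reach(position, orientation): joint-space move of the TCP to a pose.
- env.movel(position, velocity=0.15, rot=None, stop_force=None): straight line of the TCP; rot=None keeps the orientation; velocity is the mean speed in m/s. With stop_force (N) it stops when the force on the tool has changed by that much, and returns True; else False.
- env.goto_joints(angles): joint-space move.
- env.grip(opening, f_grip=None): finger opening in m; f_grip is the grip in N (None keeps the last); returns when the fingers have stopped.
- env.dwell(seconds).
- kinematics.inverse_kinematics(position, orientation): joint angles nearest the present ones, or None.
- monitor.get_state(): the state.
- cams.camera(name): name is "side" or "top"; returns (picture, depth): 420x560x3 uint8, blue, green, red; 420x560 float32, m along the optical axis (not along the pixel's ray), 0 where there is no reading.
- cams.calibration(name): a dict with "fx", "fy", "cx", "cy" (pixels), "k1" (the pictures are not rectified: a ray, as slopes to the right and down, at radius r is drawn at 1 + k1 r^2 times it, then the intrinsics apply), "rvec" (rotation vector, rad) and "tvec" (3), from world to camera coordinates, as OpenCV has them. Camera axes: x right, y down, z forward; pixel columns grow to the right and rows downward; lengths in m; the calibration is good to about 2 mm. A picture is of the moment at which its call begins. calibration takes no time and is no camera call.
A pose or a line that the arm cannot do raises env.PlanningError and nothing moves.
- env.job_done(): hands the job in; it is judged then, once.
Trained networks look in the newest picture that a camera, given by its name, has taken for a name from the list of things; names that differ only in an ending like _2 or _b are one class to them, and where a whole thing is asked for, a point or a joint stands for the part that bears it (a point fixed in the world has none). Each returns a list of dicts, best first, with "score" (0 to 1); they miss things now and then, are a little off and sometimes report something else, mostly with a low value. They report only what shows in the picture. A call takes as long as a camera call.
- spot_in(query, camera): "at" ([x, y, z] in m, in the coordinates of the camera as it stood for that picture, good to about 4 mm: the middle of the surface that is visible of it).
- mark_of(query, camera): "at" ([x, y, z] in m, in the coordinates of the camera as it stood for that picture, good to about 4 mm: a listed point, or the origin of a listed thing).
The state is a dict: "time": time; "qpos": joint angles; "joint_velocities": joint speeds; "joint_torque": joint torques, N m; "tcp_pos": TCP position; "orientation": TCP orientation; "force": force on the tool from outside, world axes, zero at the start; "torque": the same for the moment, N m; "opening": finger opening in m; "gripper_force": force on a finger pad.
Only numpy, scipy, OpenCV 4.12 (cv2) and the standard library are available. Lean on these libraries where they do the work, as an engineer would, in place of code of your own. Each camera call takes 0.05 s, during which the arm holds its last target. There are 200 camera calls.

## Working session

There is one attempt and no reset: what is moved stays moved. The work goes in short steps, each a Python script; the robot and the scene stay as the last script left them, time stands still between calls to the robot, and variables do not carry over. Pictures are saved under pics/ and viewed, at most 10 in all, crops included, and the job is handed in when it is done.

```bash
ls; mkdir -p pics; cat > h.py <<'E'
import numpy as np, cv2
from cell import env, kinematics, monitor, cams, spot_in, mark_of
from scipy.spatial.transform import Rotation as R
def toworld(p,cam):
    c=cams.calibration(cam); M=cv2.Rodrigues(np.array(c["rvec"],float))[0]
    return M.T@(np.array(p,float)-np.array(c["tvec"],float).ravel())
def cloud(cam,depth):
    c=cams.calibration(cam); h,w=depth.shape
    K=np.array([[c["fx"],0,c["cx"]],[0,c["fy"],c["cy"]],[0,0,1]])
    u,v=np.meshgrid(np.arange(w),np.arange(h))
    uv=np.stack([u,v],-1).reshape(-1,1,2).astype(float)
    n=cv2.undistortPoints(uv,K,np.array([c["k1"],0,0,0.])).reshape(h,w,2)
    P=np.dstack([n*depth[...,None],depth])
    M=cv2.Rodrigues(np.array(c["rvec"],float))[0]
    W=(P-np.array(c["tvec"],float).ravel())@M
    W[depth<=0]=np.nan
    return W
def down(yaw):  # tool pointing down, tool x axis at yaw
    q=(R.from_euler('z',yaw)*R.from_euler('x',np.pi)).as_quat(); return [q[3],q[0],q[1],q[2]]
E
python3 - <<'E'
from h import *
s=monitor.get_state(); print(s["time"],s["tcp_pos"],s["orientation"],s["opening"])
for cam in("top","side"):
    im,d=cams.camera(cam); cv2.imwrite(f"pics/{cam}0.png",im); np.savez(f"{cam}0.npz",im=im,d=d)
    print(cam,toworld([0,0,0],cam))
    for n in "cabinet drawer_handle tray tray_handle tray_pocket ball_center magnifier magnifier_lens magnifier_focus jar wrench tape_roll tape_measure offcut screwdriver drill glue".split():
        print(n,[(round(r["score"],2),toworld(r["at"],cam).round(3).tolist()) for r in mark_of(n,cam)[:3]])
E
```

```text
cell.py
pics
0.0 [ 0.2348983  -0.63218926  0.23033502] [-8.65272872e-04  9.84219503e-01  1.76949631e-01 -2.21153018e-04] 0.08554871735782163
top [1.34748531e-01 8.83990612e-04 1.82102859e+00]
cabinet []
drawer_handle [(0.79, [0.47, 0.299, 0.133])]
tray [(0.57, [0.484, 0.047, -0.005])]
tray_handle [(0.94, [0.488, 0.04, 0.046])]
tray_pocket [(0.92, [0.534, 0.073, 0.021]), (0.61, [0.521, 0.562, 0.002]), (0.17, [0.627, -0.223, 0.222])]
ball_center [(0.41, [0.53, 0.073, 0.019])]
magnifier [(0.88, [0.728, -0.244, 0.0])]
magnifier_lens [(0.61, [0.63, -0.219, 0.224])]
magnifier_focus []
jar [(0.76, [0.682, 0.0, 0.001])]
wrench [(0.69, [0.531, 0.076, 0.02]), (0.43, [0.685, 0.001, 0.002])]
tape_roll [(0.88, [0.509, -0.241, -0.002])]
tape_measure [(0.55, [0.321, -0.303, -0.003]), (0.45, [0.481, 0.044, -0.001]), (0.26, [0.523, 0.562, 0.0])]
offcut []
screwdriver [(0.6, [0.404, -0.51, 0.0]), (0.4, [0.349, 0.331, 0.003])]
drill [(0.89, [0.52, 0.566, -0.001]), (0.61, [0.53, 0.077, 0.021])]
glue [(0.93, [0.616, -0.517, 0.003]), (0.19, [0.729, -0.245, 0.001])]
side [0.36264322 1.4220697  1.56165762]
cabinet [(0.89, [0.716, 0.278, -0.0]), (0.69, [0.614, -0.516, -0.002]), (0.17, [0.508, -0.242, -0.005])]
drawer_handle [(0.65, [0.472, 0.301, 0.127]), (0.4, [0.321, -0.304, -0.004]), (0.21, [0.611, -0.515, -0.003])]
tray [(0.84, [0.487, 0.044, -0.005])]
tray_handle [(0.56, [0.485, 0.043, 0.048])]
tray_pocket []
ball_center [(0.75, [0.61, -0.515, -0.003]), (0.61, [0.525, 0.071, 0.023])]
magnifier [(0.63, [0.721, -0.236, -0.0])]
magnifier_lens [(0.84, [0.624, -0.221, 0.222])]
magnifier_focus [(0.58, [0.483, 0.041, -0.004])]
jar [(0.72, [0.675, 0.0, -0.004])]
wrench [(0.63, [0.471, 0.3, 0.127])]
tape_roll [(0.57, [0.508, -0.241, -0.003])]
tape_measure [(0.68, [0.319, -0.307, -0.003])]
offcut [(0.88, [0.35, 0.328, 0.001])]
screwdriver [(0.56, [0.402, -0.505, -0.001])]
drill [(0.89, [0.52, 0.567, 0.004])]
glue [(0.81, [0.612, -0.515, -0.005])]
```

View pics/top0.png

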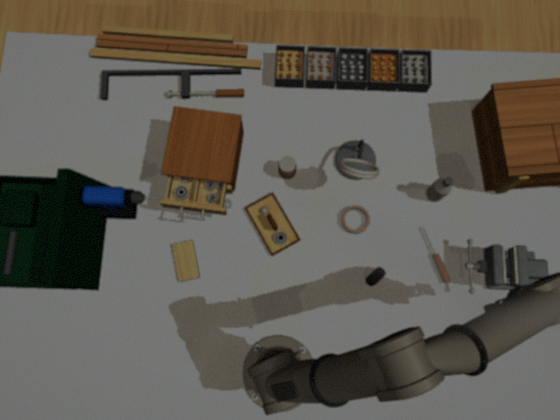

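View pics/side0.png

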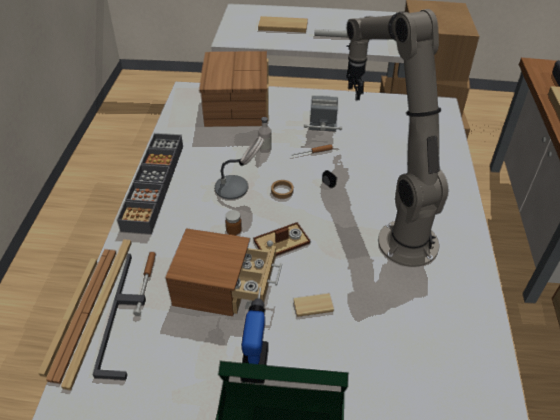

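```bash
python3 - <<'E'
from h import *
def rect(P,h0,h1,c,r,name):
    m=(P[...,2]>h0)&(P[...,2]<h1)&(np.hypot(P[...,0]-c[0],P[...,1]-c[1])<r)
    Q=P[m][:,:2]
    if len(Q)<20: print(name,"few",len(Q));return
    b=cv2.minAreaRect((Q*1000).astype(np.float32)); print(name,len(Q),np.round(b[0]),np.round(b[1]),round(b[2],1), "z",np.median(P[m][:,2]).round(3))
for cam in("top","side"):
    P=cloud(cam,np.load(cam+"0.npz")["d"])
    rect(P,.155,.175,(.716,.278),.25,cam+" cabtop")
    rect(P,.12,.14,(.47,.3),.07,cam+" handlebar")
    rect(P,.008,.022,(.485,.043),.13,cam+" tray")
    rect(P,.06,.074,(.485,.043),.06,cam+" board")
    rect(P,.17,.3,(.627,-.22),.1,cam+" ring")
    rect(P,.018,.03,(.728,-.24),.09,cam+" base")
    rect(P,.028,.04,(.53,.072),.02,cam+" ball")
E
```

```text
top cabtop 4766 [669. 298.] [257. 329.] 84.3 z 0.166
top handlebar 193 [505. 297.] [118.  69.] 85.1 z 0.133
top tray 1469 [488.  48.] [243. 248.] 54.7 z 0.014
top board 67 [488.  44.] [56. 15.] 31.6 z 0.068
top ring 632 [ 630. -223.] [116. 100.] 48.3 z 0.24
top base 384 [ 731. -232.] [124. 141.] 49.0 z 0.023
top ball 23 [529.  74.] [15. 22.] 81.9 z 0.032
side cabtop 3651 [666. 288.] [239. 328.] 83.1 z 0.163
side handlebar 174 [503. 297.] [122.  73.] 84.7 z 0.131
side tray 653 [482.  33.] [227. 164.] 16.9 z 0.013
side board 45 [482.  49.] [54. 19.] 27.8 z 0.066
side ring 294 [ 629. -214.] [130.  89.] 71.3 z 0.239
side base 286 [ 728. -231.] [127. 130.] 3.5 z 0.022
side ball few 8
```

The pictures agree with the networks. Top view: cabinet at (203,148) with its open drawer, and the handle at (190,213). The tray is at (272,224) with its bearing at (280,238), so the ball end points away from the robot at a yaw of about 33°. The magnifier is at (357,162). The wrench lies under the drawer. Drawer opening is about 0.092. Next I check IK for all the poses.

```bash
python3 - <<'E'
from h import *
cy=np.radians(-5.2); 
u=np.array([np.cos(cy),np.sin(cy),0])
hd=np.array([.471,.300,.130])
pts={"prehi":([*(hd-u*.06)[:2],.42],cy),"pre":([*(hd-u*.06)[:2],.112],cy),"home":([.551,.293,.112],cy),
"tray":([.487,.043,.067-.019+.019],np.radians(32)),"trayhi":([.487,.043,.3],np.radians(32)),"fin":([.469,-.191,.16],np.radians(-10.5))}
for n,(p,y) in pts.items():
  for k in range(4):
    q=kinematics.inverse_kinematics(p,down(y+k*np.pi/2)); print(n,k*90,None if q is None else np.round(q,2))
E
```

```text
prehi 0 [-1.16  0.07  0.43  1.69 -0.03  1.4  -2.39]
prehi 90 [ 0.11  0.19 -1.    1.61  0.16  1.43 -0.99]
prehi 180 [ 0.11  0.19 -1.    1.61  0.16  1.43  0.58]
prehi 270 [ 0.25  0.24 -1.19  1.61  0.23  1.45  2.09]
pre 0 [-0.03  0.53 -0.92  2.    0.55  0.88 -2.92]
pre 90 [-0.06  0.52 -0.88  2.    0.53  0.86 -1.32]
pre 180 [-0.04  0.53 -0.91  2.    0.54  0.87  0.23]
pre 270 [ 0.13  0.68 -1.18  1.99  0.76  1.01  1.63]
home 0 [-0.09  0.62 -0.69  1.75  0.48  0.95 -2.64]
home 90 [ 0.14  0.79 -1.09  1.73  0.78  1.11 -1.29]
home 180 [ 0.18  0.84 -1.16  1.73  0.84  1.16  0.24]
home 270 [ 0.19  0.86 -1.19  1.73  0.86  1.18  1.8 ]
tray 0 [ 0.19  0.46 -0.49  2.1   0.35  0.66 -1.55]
tray 90 [ 0.33  0.5  -0.66  2.09  0.47  0.7  -0.09]
tray 180 [ 0.69  0.75 -1.19  2.07  0.88  0.96  1.14]
tray 270 [-0.09  0.42 -0.16  2.12  0.11  0.61 -2.9 ]
trayhi 0 [ 0.37  0.16 -0.65  1.87  0.1   1.15 -1.33]
trayhi 90 [ 0.49  0.18 -0.78  1.86  0.14  1.16  0.22]
trayhi 180 [ 0.79  0.28 -1.18  1.85  0.28  1.2   1.65]
trayhi 270 [ 0.22  0.14 -0.47  1.88  0.07  1.15 -2.86]
fin 0 [ 0.37  0.29 -0.13  2.02  0.05  0.83 -1.54]
fin 90 [ 0.61  0.32 -0.41  2.    0.17  0.85 -0.08]
fin 180 [ 0.81  0.36 -0.65  1.99  0.28  0.88  1.39]
fin 270 [-0.65  0.64  1.28  2.07 -0.74  1.01 -2.3 ]
```

```bash
python3 - <<'E'
from h import *
cy=np.radians(-5.2); u=np.array([np.cos(cy),np.sin(cy),0]); hd=np.array([.471,.300,.130])
s=monitor.get_state(); p=s["tcp_pos"]
env.movel([p[0],p[1],.45],velocity=.3)
env.grip(0.0,30)
env.goto_joints([-.65,.07,0,1.68,0,1.39,.3])
s=monitor.get_state(); print(s["time"],s["tcp_pos"],s["opening"])
for yaw in(cy,cy+np.pi):
  for P in([*(hd-u*.06)[:2],.3],[*(hd-u*.06)[:2],.114],[.551,.293,.114]):
    q=kinematics.inverse_kinematics(P,down(yaw)); print(np.round(q,2) if q is not None else None)
for cam in("top","side"):
    cams.camera(cam)
    for n in "cabinet drawer_handle tray tray_handle tray_pocket magnifier magnifier_lens magnifier_focus".split():
        print(n,[(round(r["score"],2),toworld(r["at"],cam).round(3).tolist()) for r in mark_of(n,cam)[:2]])
print(monitor.get_state()["force"])
E
```

```text
6.6333 [0.43890811 0.25442086 0.41631094] -0.00018357657201019623
[-0.84  0.14  0.08  1.86 -0.01  1.14 -2.41]
[-0.88  0.37  0.15  2.05 -0.08  0.73 -2.35]
[-0.79  0.53  0.27  1.8  -0.18  0.84 -2.09]
[-0.69  0.15 -0.08  1.85  0.01  1.14  0.71]
[-0.7   0.37 -0.07  2.04  0.04  0.73  0.68]
[-0.6   0.52  0.01  1.78 -0.01  0.84  0.9 ]
cabinet []
drawer_handle []
tray [(0.65, [0.512, -0.242, 0.001])]
tray_handle [(0.58, [0.488, 0.04, 0.046])]
tray_pocket [(0.89, [0.531, 0.073, 0.02])]
magnifier [(0.91, [0.727, -0.247, 0.001])]
magnifier_lens [(0.9, [0.628, -0.22, 0.22])]
magnifier_focus []
cabinet [(0.96, [0.716, 0.278, -0.001]), (0.48, [0.719, -0.236, 0.002])]
drawer_handle [(0.68, [0.472, 0.299, 0.127]), (0.29, [0.522, 0.57, 0.002])]
tray [(0.73, [0.486, 0.04, -0.006])]
tray_handle [(0.83, [0.486, 0.045, 0.048])]
tray_pocket [(0.8, [0.533, 0.071, 0.02]), (0.69, [0.676, -0.001, -0.002])]
magnifier [(0.56, [0.721, -0.24, -0.002])]
magnifier_lens [(0.89, [0.628, -0.222, 0.222])]
magnifier_focus []
[ 0.30153729 -0.24909107 -0.13548791]
```

```bash
python3 - <<'E'
from h import *
cy=np.radians(-5.2); u=np.array([np.cos(cy),np.sin(cy),0]); hd=np.array([.471,.300,.114])
q=down(cy+np.pi); a=hd-u*.055
env.reach([a[0],a[1],.25],q); env.movel(a,velocity=.12)
r=env.movel(a+u*.055,velocity=.05,stop_force=22); s=monitor.get_state(); print(r,s["time"],s["tcp_pos"],s["force"])
if not r:
  r=env.movel(a+u*.158,velocity=.05,stop_force=22); s=monitor.get_state(); print(r,s["time"],s["tcp_pos"],s["force"], (s["tcp_pos"]-a)@u)
  cams.camera("side"); print([(round(x["score"],2),toworld(x["at"],"side").round(3).tolist()) for x in mark_of("drawer_handle","side")[:2]])
E
```

```text
False 10.8 [0.47114114 0.30010652 0.11406995] [0.69706648 0.23067578 0.36982164]
True 12.3 [0.55004597 0.29267369 0.11289438] [-0.11537178 -0.29322506  0.84546279] 0.1343846482578971
[(0.49, [0.566, 0.292, 0.13]), (0.41, [0.533, 0.075, 0.022])]
```

```bash
python3 - <<'E'
from h import *
cy=np.radians(-5.2); u=np.array([np.cos(cy),np.sin(cy),0])
p=np.array(monitor.get_state()["tcp_pos"])
for i in range(2):
  r=env.movel(p+u*.012,velocity=.012,stop_force=25); s=monitor.get_state(); print(r,s["time"],(s["tcp_pos"]-p)@u,s["force"])
  env.dwell(.1); s=monitor.get_state(); print((s["tcp_pos"]-p)@u,s["force"])
env.movel(p-u*.05,velocity=.15)
a=p-u*.05; env.movel([a[0],a[1],.25],velocity=.25)
im,d=cams.camera("top"); cv2.imwrite("pics/top1.png",cv2.resize(im[80:270,130:400],None,fx=2.5,fy=2.5))
P=cloud("top",d)
b=np.array([.716,.278]); 
loc=np.dstack([(P[...,0]-b[0])*u[0]+(P[...,1]-b[1])*u[1], -(P[...,0]-b[0])*u[1]+(P[...,1]-b[1])*u[0]])
m=(P[...,2]>.12)&(P[...,2]<.142)&(abs(loc[...,1])<.04)&(loc[...,0]<-.12)&(loc[...,0]>-.25)
print("bar local x",np.median(loc[m],0),m.sum())
m=(P[...,2]>.158)&(P[...,2]<.172)&(abs(loc[...,1])<.07)&(abs(loc[...,0])<.2)
print("cabtop local x range",np.percentile(loc[m][:,0],[0.5,50,99.5]))
for cam in("top","side"):
  cams.camera(cam); print([(round(x["score"],2),toworld(x["at"],cam).round(3).tolist()) for n in("drawer_handle","cabinet") for x in mark_of(n,cam)[:2]])
E
```

```text
True 13.05 -0.00021989584733258396 [-0.7347607  -0.9082733   0.09287954]
-0.0003063546109844785 [1.0389558  0.71454717 0.6737444 ]
True 13.8 -0.0005546866295236448 [-0.56282964 -0.17376101  1.07667143]
-0.0005374783394823536 [-0.02718126 -1.18795338 -0.50036677]
bar local x [-0.13019754 -0.03316675] 41
cabtop local x range [-0.11977697  0.00411422  0.11128318]
[(0.74, [0.564, 0.293, 0.133]), (0.52, [0.614, -0.519, 0.001])]
[(0.73, [0.565, 0.29, 0.13]), (0.7, [0.403, -0.509, -0.003]), (0.73, [0.715, 0.277, -0.001])]
```

View pics/top1.png

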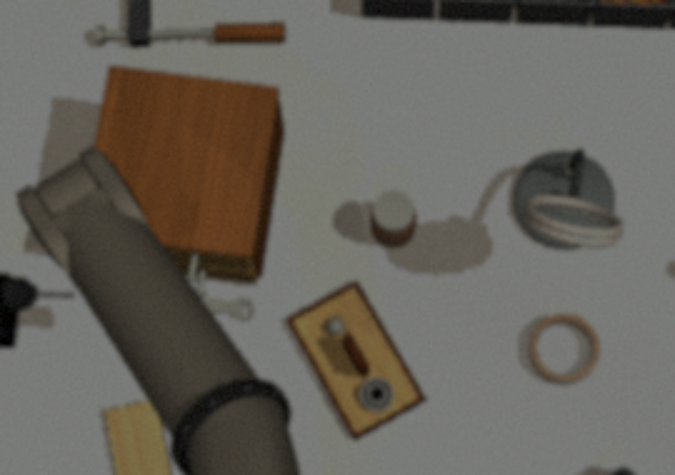

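The handle sits about 0.152 m in front of the cabinet origin and resists two 25 N pushes, so the drawer is home. In the crop the ball is at (335,325), at the far end of the tray. Next is the grasp.

```bash
python3 - <<'E'
from h import *
y=np.radians(32); c=[.487,.0425]
s=monitor.get_state(); q0=s["qpos"]
o=[(k,kinematics.inverse_kinematics([*c,.25],down(y+k*np.pi))) for k in(0,1)]
o=[(k,np.array(q)) for k,q in o if q is not None]; 
k,q=min(o,key=lambda t:abs(t[1]-q0).max()); print(k,q.round(2))
env.grip(.06,60)
env.reach([*c,.25],down(y+k*np.pi))
env.movel([*c,.10],velocity=.15)
r=env.movel([*c,.030],velocity=.06,stop_force=6)
s=monitor.get_state(); print(r,s["time"],s["tcp_pos"],s["force"])
if not r:
  env.grip(.0,60); s=monitor.get_state(); print(s["opening"],s["gripper_force"],s["force"],s["time"],np.round(s["qpos"],2))
open("k","w").write(str(k))
E
```

```text
1 [-0.18  0.15 -0.04  1.97  0.01  1.02  1.91]
False 19.4917 [0.48732011 0.04257105 0.03035335] [-0.20418709 -0.29363982 -0.0683522 ]
0.014233638277823875 59.20313537120819 [-0.92308831  0.56505015  4.43368949] 19.9667 [-0.19  0.48 -0.04  2.14  0.03  0.52  1.88]
```

```bash
python3 - <<'E'
from h import *
k=int(open("k").read()); z=.159
F=np.array([.5225,-.1985]); my=np.radians(-12); h=F-.055*np.array([np.cos(my),np.sin(my)])
env.movel([.487,.0425,z],velocity=.06); env.dwell(.4)
s=monitor.get_state(); print(s["time"],s["opening"],s["gripper_force"],s["force"],s["torque"])
print(kinematics.inverse_kinematics([*h,z],down(my+k*np.pi)))
im,d=cams.camera("side"); 
for n in("tray_pocket","tray_handle","ball_center","tray"): print(n,[(round(x["score"],2),toworld(x["at"],"side").round(3).tolist()) for x in mark_of(n,"side")[:2]])
cv2.imwrite("pics/side1.png",cv2.resize(im[150:300,180:380],None,fx=3,fy=3))
E
```

```text
22.6667 0.014296751814408964 58.45809459686279 [ 0.19331572  0.78828518 -2.41804365] [-0.04247959 -0.05713907 -0.01843568]
[ 0.07411809  0.2888265   0.21609913  2.04077829 -0.0836205   0.82009624
  1.69999563]
tray_pocket [(0.94, [0.531, 0.074, 0.148]), (0.41, [0.403, -0.508, -0.002])]
tray_handle []
ball_center [(0.34, [0.486, 0.041, 0.178]), (0.29, [0.564, 0.287, 0.128])]
tray [(0.73, [0.526, 0.071, 0.153]), (0.55, [0.486, 0.042, 0.127])]
```

View pics/side1.png

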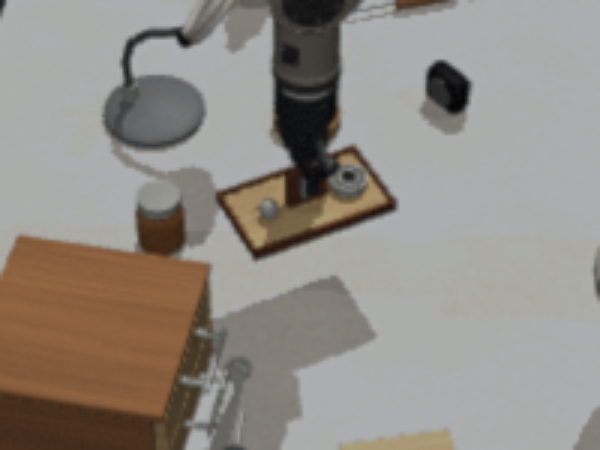

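The tray is level in the air with the ball in its pocket at (267,208) in the crop, and the drawer is shut. Next I carry it to the focus.

```bash
python3 - <<'E'
from h import *
k=int(open("k").read()); z=.159
F=np.array([.5225,-.1985]); my=np.radians(-12); h=F-.055*np.array([np.cos(my),np.sin(my)])
r=env.movel([*h,z],velocity=.06,rot=down(my+k*np.pi),stop_force=8); env.dwell(.5)
s=monitor.get_state(); print(r,s["time"],s["tcp_pos"],s["opening"],s["gripper_force"],s["force"])
for cam in("side","top"):
  im,d=cams.camera(cam); P=cloud(cam,d)
  for n in("tray_pocket","tray_handle","ball_center","magnifier_lens","magnifier","magnifier_focus"): print(n,[(round(x["score"],2),toworld(x["at"],cam).round(3).tolist()) for x in mark_of(n,cam)[:2]])
  m=(P[...,2]>.132)&(P[...,2]<.15)&(np.hypot(P[...,0]-h[0],P[...,1]-h[1])<.11)
  Q=P[m]; A=np.c_[Q[:,:2],np.ones(len(Q))]; co=np.linalg.lstsq(A,Q[:,2],rcond=None)[0]; print(len(Q),"tilt deg",np.degrees(co[:2]),"z at handle",co@[*h,1])
  cv2.imwrite(f"pics/{cam}2.png",cv2.resize(im[100:250,180:380] if cam=="side" else im[120:270,250:450],None,fx=3,fy=3))
E
```

```text
False 27.4083 [ 0.46871487 -0.18702439  0.15901185] 0.014524814224067083 58.366175293922424 [ 0.56784171  0.63452695 -2.99426964]
tray_pocket [(0.68, [0.52, -0.197, 0.147])]
tray_handle [(0.78, [0.471, -0.184, 0.18]), (0.21, [0.678, 0.0, -0.002])]
ball_center [(0.46, [0.519, -0.199, 0.15])]
magnifier_lens [(0.66, [0.627, -0.223, 0.225])]
magnifier [(0.81, [0.721, -0.236, -0.002])]
magnifier_focus []
772 tilt deg [-0.64021845 -0.20929601] z at handle 0.14044798621736895
tray_pocket []
tray_handle []
ball_center []
magnifier_lens [(0.71, [0.628, -0.223, 0.218])]
magnifier [(0.8, [0.73, -0.246, -0.001])]
magnifier_focus []
235 tilt deg [ 3.35361088 14.75873925] z at handle 0.13026439951047272
```

View pics/side2.png

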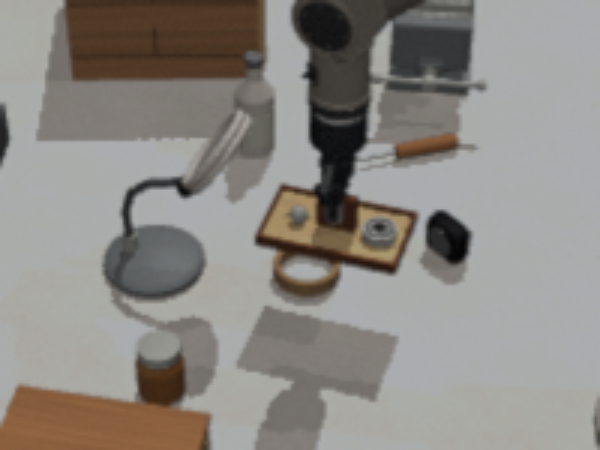

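View pics/top2.png

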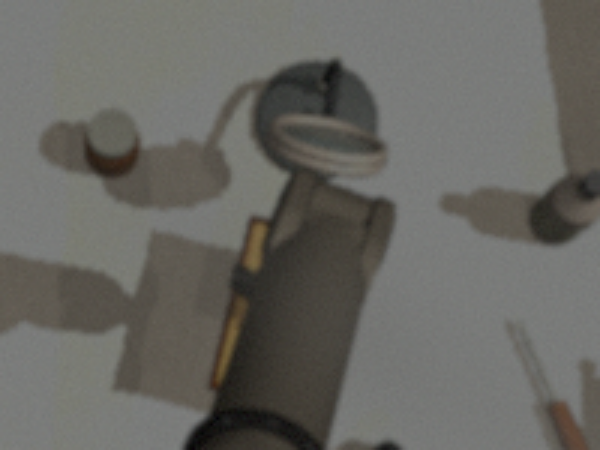

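The side view shows the tray level (about 0.7°) with the ball in its pocket at (297,215) in the crop, and clear of the ring head at (215,150). The top view is mostly hidden by the arm. The ball measures about (0.520, -0.198, 0.149), a few mm from the focus I computed, so I'm handing in.

```bash
python3 -c "
from h import *
print(env.job_done())"
```

```text
the job is handed in; nothing more can be done
None
```

I handed the job in at about 28 s: the drawer is pushed home, and the tray is held level and still in the air with the ball about 3 mm from my computed lens focus (no verdict was returned).

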